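# Change over the caddy and butter box lids

### The job

I have finished with the butter and want tea: flip the hinged lid of the tall tea caddy up and over until it leans back open by itself, and tip the open lid of the low butter box forward, towards you, so that it drops fully shut. Push the lids with the fingertips or the outside of the fingers only: never grip a lid, do not lift, tip or shove the boxes (they stand loose), and leave everything else where it is.

Things in the scene. Friction and masses are not known exactly. Their poses are not given: they have to be found in the camera images.
- caddy: tall tea caddy: aluminium box 110 (x) x 100 (y) x 115 mm high, walls 6 mm, about 1.2 kg, loose on the counter; wooden lid on top, shut at the start. The lid's overhanging free edge is on the robot's right and its hinge on the left, within 0.45 rad. Origin: centre of the underside; x points from the free edge to the hinge, z up. May change places with the butter box
- caddy_hinge (a point): middle of the caddy lid's hinge axis: on the top rim of the +x wall, 55 mm from the box's centre and 115 mm above the counter. Axes those of the box; the hinge axis runs along y
- caddy_edge (a point): middle of the free edge of the caddy lid, on its underside, 140 mm from the hinge axis; moves with the lid. Flat board, 9 mm thick (z of this point points from inner to outer face, x to the hinge), 108 mm wide, 160 g; shut, it overhangs the box by 30 mm, so a finger leaning about 45 degrees (pointing down and towards the hinge) can catch the edge from beside and below and carry it round the hinge
- caddy_lid (a joint): angle of the caddy lid: 0 shut (level), 1.57 upright, 1.95 fully open against its stop. Light damped hinge without spring: gravity closes it below about 1.5 and opens it to the stop beyond about 1.65
- butter: low butter box: open-topped white ceramic box, 110 (x, depth) x 150 (y, width) x 65 mm high, walls 6 mm, about 1.1 kg, loose on the counter, with a paper-wrapped block inside; its wooden lid stands open at the start. Origin: centre of the underside; x points from the front (towards the robot) to the hinge side, z up
- butter_hinge (a point): middle of the butter lid's hinge axis: on the top rim of the far (+x) wall, 55 mm behind the box's centre, 65 mm above the counter. Axes those of the box; hinge axis along y
- butter_edge (a point): middle of the free edge of the butter lid, on its inner face, 135 mm from the hinge axis; moves with the lid. The lid is a flat wooden board 9 mm thick (z of this point points from inner to outer face), 158 mm wide, about 160 g, without a knob; open it leans back 22 degrees behind the hinge and its edge is about 190 mm above the counter. x of this point points to the hinge
- butter_lid (a joint): angle of the butter lid: 0 shut (level), 1.57 upright, 1.95 open against its stop (as at the start). Light damped hinge without spring: pushed forward (towards -x of the box) below about 1.5 it falls shut by itself
- pan: stainless saucepan, 170 mm across, 85 mm high, black handle about 140 mm; stands on the hob's glass (4 mm high) at the left; origin centre of underside; to be left alone
- silicone_lid: dark silicone lid, 184 mm disc with a knob, 32 mm high, lying on the hob; origin centre of underside; leave alone
- timer: white plastic timer dial, 68 mm across, 43 mm high, on the counter; origin centre of underside; leave alone
- salt_dish: small white ceramic dish, 80 mm across, 32 mm high, in front of and between the boxes; origin centre of underside; leave alone
- spatula: wooden spatula, 270 mm long, under 30 mm high, lying across in front of the robot; origin near its middle; leave alone
- mug: blue ceramic mug, 78 mm across, 90 mm high; right of the boxes; origin centre of underside; leave alone
- mill: wooden pepper mill, 54 mm across, 142 mm high; behind the boxes; origin centre of underside; leave alone
Not all that is in view belongs to the job. What is meant by the butter is not orange, and is the larger of those in its own colour.

How it is judged:
By the outcome, as a careful person would: the job done as asked, in the order asked, and still so for the second after the job is handed in, with the robot touching nothing.
It also fails if it takes over 58 s, if anything falls off the work surface, if the arm or the gripper's body presses on something with over 40 N, if the wrist force passes 120 N, or if a joint passes its speed limit or range.

### The arm

A 6-joint arm with a two-finger parallel gripper is mounted at the origin on the work surface. World frame = base frame: x ahead of the robot, y to its left, z up, the work surface at z = 0. Lengths are in mm, angles in rad, forces in N, time in s.
With the tool pointing down it reaches from about 300 to 775 mm from the base axis. Payload 14.6 kg.
Tool frame: the origin (TCP) lies at the very end of the fingers, on their centre line; the grasp point (between the pads) lies 19 mm behind it; z points along the fingers, y is the direction in which the jaws open and shut (so a half turn about z gives the same grasp; the last joint's range is limited). The gripper opens to 94 mm and grips with 3 to 60 N. Pads are 16 mm wide; open, the fingers measure 119 mm over their backs; the gripper's body (75 mm by 177 mm) begins 78 mm behind the grasp point.
Start: joints at [-1.253, 0.3, 1.521, -0, 1.321, -0.067], TCP at [206.448, -509.773, 205.446] pointing down, gripper open.
Joint ranges: [-3.03, 3.03], [-0.79, 2.21], [0.23, 2.52], [-1.04, 4.18], [0, 3.07], [-2.55, 2.55]. Speed limits (rad/s): [2.22, 2.22, 2.57, 3.14, 3.14, 3.14].

### API

Orientations are given as [roll, pitch, yaw] about the fixed x, y, z axes, in that order (R = Rz(yaw) Ry(pitch) Rx(roll)).
In Python, from cell import manip gives the robot as it stands.
- The arm moves only by the shell command python3 -m pendant 'ROWS' [FORCE]. ROWS is JSON, a list of rows, each an object with "claw": the finger opening in m, from 0 to 0.094; "delta_pos": the shift along the tool's x, y, z in m, a list of three; "rotation": the turn, a rotation vector about the tool's x, y, z in rad, a list of three. A call has 1 to 10 rows; each row is the pose to reach, as a shift and turn from the pose measured when the call began, along the tool's axes at that moment; what a row does not reach only later rows make up. A row lasts 1/8 s, in which the tool goes at most 62.5 mm and 10.7 degrees, less where a joint would pass 70% of its speed; a pose out of reach is approached as far as the arm can. A call with a gripper value outside its range is refused whole. The fingers move at their own pace and stop on an object; FORCE is the grip in N (left out, the last holds). Time passes only in rows, so rows that repeat a pose let the fingers close. It gives the time, the measured TCP pose, the force and the opening at its end, in the units of the state.
- manip.read_state(): the state, without advancing time (a new reading comes with each control period).
- manip.camera(name): name is "side" or "top" or "wrist"; returns the picture (420x560x3 uint8, red, green, blue); there is no depth.
- manip.camera_model(name): a dict with "fx", "fy", "cx", "cy" (pixels), "cam_to_world" (4x4, takes a point from camera to world coordinates); the wrist camera has in their place "T_tool_cam" (4x4, takes a point from camera to tool coordinates, whose origin is the TCP and whose axes are the flange's). Camera axes: x right, y up, looking along -z (the intrinsics and any distortion apply to the point x, -y, -z); pixel columns grow to the right and rows downward; lengths in mm; the calibration is good to about 2 mm. A picture is of the moment at which its call begins: read the wrist's pose just before it. camera_model takes no time and is no camera call.
- manip.sign_off(): hands the job in, once; it reports no verdict.
The state is a dict: "clock": time; "joints": joint angles; "qd": joint speeds; "effort": joint torques, N m; "eef_pos": TCP position; "eef_rot": TCP orientation; "wrist_force": force on the tool from outside, world axes, zero at the start; "moment": the same for the moment, N m; "finger_gap": finger opening in mm.
Only numpy, scipy, OpenCV 4.12 (cv2) and the standard library are available. Lean on these libraries where they do the work, as an engineer would, in place of code of your own. Each camera call takes 0.05 s, during which the arm holds its last target.

## Working session

There is one attempt and no reset: what is moved stays moved. The work goes in short steps, Python scripts to look and compute and a shell command to move; the robot and the scene stay as the last step left them, time stands still between calls to the robot, and variables do not carry over. Pictures are saved under pics/ and viewed, and the job is handed in when it is done.

```bash
ls; mkdir -p pics; python3 - <<'E'
from cell import manip
import cv2
print(manip.read_state())
for n in ["top","side","wrist"]:
    im=manip.camera(n); cv2.imwrite(f"pics/{n}0.png",im[:,:,::-1])
    print(n,manip.camera_model(n))
E
```

```text
pics
{'clock': 0.0, 'joints': array([-1.25258334e+00,  3.00494785e-01,  1.52155047e+00,  1.20895943e-05,
        1.32072003e+00, -6.65718894e-02]), 'qd': array([-0.00014104, -0.00019212, -0.00133969, -0.00046604, -0.00095714,
        0.00020908]), 'effort': array([ 3.09053539e-04, -5.31800437e+01, -3.52737737e+01,  7.08331587e-02,
        2.43639486e-02, -6.82592986e-05]), 'eef_pos': array([ 206.38218617, -509.53409215,  204.88629513]), 'eef_rot': array([-3.14042340e+00, -8.96904063e-05,  3.84781828e-01]), 'wrist_force': array([0.45119128, 0.08520306, 0.06039016]), 'moment': array([-0.00794571,  0.00251691, -0.00692964]), 'finger_gap': 94.06281630894486}
top {'fx': 396.78501025878546, 'fy': 396.78501025878546, 'cx': 274.7824917524221, 'cy': 212.89728644727072, 'cam_to_world': array([[-9.07767087e-03,  9.91209836e-01, -1.31987338e-01,
         4.50868104e+02],
       [-9.99884354e-01, -1.06081405e-02, -1.08970460e-02,
         3.83440504e-01],
       [-1.22013994e-02,  1.31873155e-01,  9.91191504e-01,
         1.11819523e+03],
       [ 0.00000000e+00,  0.00000000e+00,  0.00000000e+00,
[... 258 characters left out ...]
02, -6.91452234e-01,  7.19624307e-01,
         7.04510739e+02],
       [ 8.39908748e-04,  7.21043143e-01,  6.92889660e-01,
         8.03552856e+02],
       [ 0.00000000e+00,  0.00000000e+00,  0.00000000e+00,
         1.00000000e+00]])}
wrist {'fx': 345.7921544928632, 'fy': 345.7921544928632, 'cx': 278.88751222524195, 'cy': 208.85741963139992, 'T_tool_cam': array([[-5.55375815e-05,  9.71245144e-01,  2.38081642e-01,
         6.84618545e+01],
       [ 9.99999669e-01, -1.39350246e-04,  8.01745197e-04,
         3.81342692e-01],
       [ 8.11867864e-04,  2.38081607e-01, -9.71244814e-01,
        -1.81446406e+02],
       [ 0.00000000e+00,  0.00000000e+00,  0.00000000e+00,
         1.00000000e+00]])}
```

View pics/top0.png

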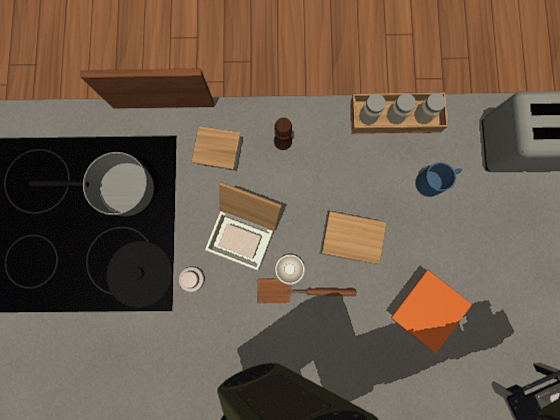

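View pics/side0.png

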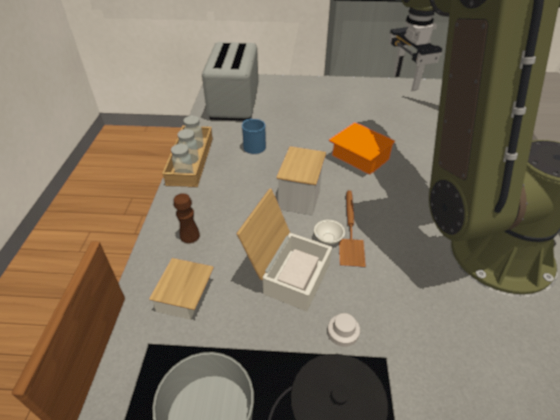

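The top view shows the tall caddy at (354,237) with its wooden lid shut. The open white butter box is at (240,237) with its lid leaning back at (250,205). Other boxes that could be confused with these are the orange box at (430,310) and the small shut box at (217,148). I'll enlarge the view before choosing.

```bash
python3 - <<'E'
import cv2
im=cv2.imread("pics/top0.png")
c=im[170:290,190:400]; cv2.imwrite("pics/top0c.png",cv2.resize(c,None,fx=3.8,fy=3.8,interpolation=cv2.INTER_CUBIC))
im=cv2.imread("pics/side0.png")
c=im[130:320,140:400]; cv2.imwrite("pics/side0c.png",cv2.resize(c,None,fx=3,fy=3,interpolation=cv2.INTER_CUBIC))
E
```

```text
(no output)
```

View pics/top0c.png

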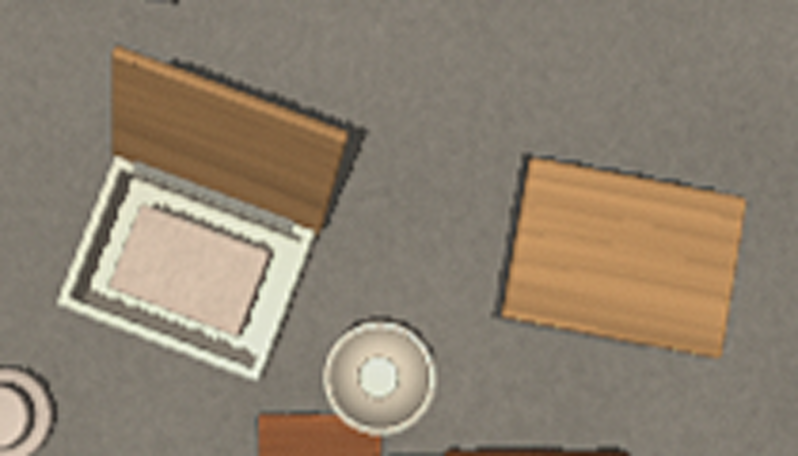

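View pics/side0c.png

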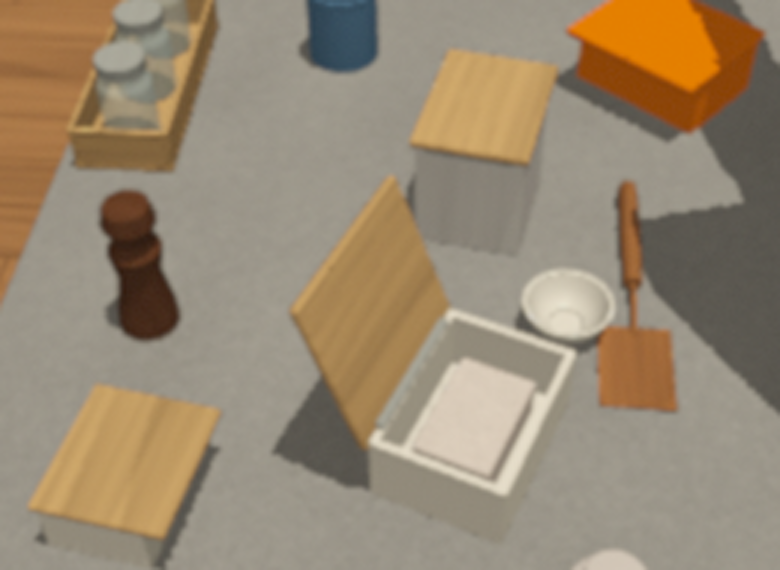

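```bash
cat > h.py <<'E'
import numpy as np
from cell import manip
def ray(n,u,v,z):
    m=manip.camera_model(n); T=np.array(m["cam_to_world"])
    d=T[:3,:3]@np.array([(u-m["cx"])/m["fx"],-(v-m["cy"])/m["fy"],-1.0])
    o=T[:3,3]; return o+d*(z-o[2])/d[2]
def proj(n,p):
    m=manip.camera_model(n); T=np.array(m["cam_to_world"])
    q=T[:3,:3].T@(np.array(p)-T[:3,3]); return m["cx"]+m["fx"]*q[0]/-q[2], m["cy"]-m["fy"]*q[1]/-q[2]
tc=lambda u,v:(190+u/3.8,170+v/3.8)
sc=lambda u,v:(140+u/3,130+v/3)
E
python3 - <<'E'
from h import *
np.set_printoptions(precision=1,suppress=True)
def rect(name,P):
    P=np.array(P); print(name); print(P); print("centre",P.mean(0))
    for i in range(4):
        d=P[(i+1)%4]-P[i]; print(np.linalg.norm(d[:2]),np.arctan2(d[1],d[0]).round(3))
rect("caddy lid top", [ray("top",*tc(*p),124) for p in [(528,156),(745,200),(720,355),(502,316)]])
rect("caddy lid side", [ray("side",*sc(*p),124) for p in [(415,143),(452,50),(556,66),(529,160)]])
rect("butter top", [ray("top",*tc(*p),65) for p in [(118,158),(317,232),(258,380),(60,302)]])
rect("butter side", [ray("side",*sc(*p),65) for p in [(372,438),(452,312),(576,352),(505,496)]])
print("blid edge", [ray("top",*tc(*p),190) for p in [(115,48),(348,132)]], [ray("side",*sc(*p),190) for p in [(295,312),(392,180)]])
for nm,p,z in [("salt",(380,378),32)]: print(nm, ray("top",*tc(*p),z))
for nm,p,z in [("mill",(284,120),142),("mug",(437,178),90),("timer",(191,279),43),("spat",(305,290),10),("orange",(430,310),70),("small",(217,148),60)]: print(nm, ray("top",*p,z))
E
```

```text
caddy lid top
[[ 586.5 -125.5  124. ]
 [ 555.6 -267.9  124. ]
 [ 454.2 -247.   124. ]
 [ 480.8 -105.6  124. ]]
centre [ 519.3 -186.5  124. ]
145.67219663097208 -1.784
103.55185183191865 2.938
143.81362188780832 1.384
107.5031008980758 -0.186
caddy lid side
[[ 579.3 -120.4  124. ]
 [ 552.7 -262.2  124. ]
 [ 453.8 -242.7  124. ]
 [ 479.9 -103.8  124. ]]
centre [ 516.4 -182.3  124. ]
144.31933517010054 -1.756
100.81295354157672 2.946
141.3187838351841 1.386
100.84244965541622 -0.165
butter top
[[596.2 156.1  65. ]
 [542.4  16.   65. ]
 [440.2  57.7  65. ]
 [495.3 195.8  65. ]]
centre [518.5 106.4  65. ]
150.07528712524973 -1.938
110.42893536794472 2.754
148.61660514634164 1.191
108.47342728776484 -0.374
butter side
[[594.  155.1  65. ]
 [539.7  23.7  65. ]
 [439.3  60.6  65. ]
 [494.4 200.   65. ]]
centre [516.9 109.8  65. ]
142.20594652114568 -1.963
106.9117469047129 2.79
149.94617753461776 1.194
109.24961887644095 -0.424
blid edge [array([648.8, 140.1, 190. ]), array([593.8,  -5.7, 190. ])] [array([644.7, 145.8, 190. ]), array([589.1,   5.1, 190. ])]
salt [440.4 -27.5  32. ]
mill [820.6 -14.7 142. ]
mug [ 675.9 -416.1   90. ]
timer [417.6 238.5  43. ]
spat [384.1 -68.4  10. ]
orange [ 334.5 -384.6   70. ]
small [773.9 169.6  60. ]
```

Candidates for the butter box:
- White open box at top (240,237): the larger of the white ones.
- Small shut white box at (217,148): smaller, so rejected.
- Orange box at (430,310): excluded by its colour.

The crop confirms the large white box with the paper-wrapped block inside. The caddy is the aluminium box at (354,237), and its lid overhangs on the right. The sizes measured from both cameras match the description.

Next I'll work out the approach pose.

```bash
cat >> h.py <<'E'
from scipy.spatial.transform import Rotation as Rn
np.set_printoptions(precision=3,suppress=True)
yaw=1.375; U=np.array([np.cos(yaw),np.sin(yaw),0]); H=np.array([531.5,-116.3,115.])
def caddy(s,z): return H+U*s+np.array([0,0,z])
def Rtilt(yw,t):  # tool pointing down tilted t toward heading yw, tool x along heading
    u=np.array([np.cos(yw),np.sin(yw),0]); k=np.array([0,0,1.])
    z=np.sin(t)*u-np.cos(t)*k; x=np.cos(t)*u+np.sin(t)*k; return np.c_[x,np.cross(z,x),z]
def step(p,R):
    s=manip.read_state(); R0=Rn.from_euler("xyz",s["eef_rot"]).as_matrix()
    print("clock",s["clock"],"pos",s["eef_pos"],"rpy",s["eef_rot"],"j",s["joints"],"F",s["wrist_force"])
    print("delta_m",R0.T@(np.array(p)-s["eef_pos"])/1000,"rotvec",Rn.from_matrix(R0.T@R).as_rotvec())
E
python3 - <<'E'
from h import *
for p,z in [((392,318),70),((428,270),70),((472,300),70)]: print(ray("top",*p,z))
t=caddy(-215,90); print(t); step(t,Rtilt(yaw,0)); step(t,Rtilt(yaw,np.pi/4))
E
```

```text
[ 315.226 -286.345   70.   ]
[ 436.237 -385.562   70.   ]
[ 358.821 -493.738   70.   ]
[ 489.672 -327.192  205.   ]
clock 0.15 pos [ 206.384 -509.601  205.043] rpy [-3.141 -0.     0.385] j [-1.253  0.3    1.521 -0.     1.321 -0.067] F [ 0.407 -0.501  0.218]
delta_m [ 0.331 -0.063  0.   ] rotvec [-0.001 -0.    -0.99 ]
clock 0.15 pos [ 206.384 -509.601  205.043] rpy [-3.141 -0.     0.385] j [-1.253  0.3    1.521 -0.     1.321 -0.067] F [ 0.407 -0.501  0.218]
delta_m [ 0.331 -0.063  0.   ] rotvec [ 0.387  0.718 -0.937]
```

```bash
python3 -m pendant '[{"claw":0,"delta_pos":[0.055,-0.01,0],"rotation":[0,0,-0.165]},{"claw":0,"delta_pos":[0.11,-0.02,0],"rotation":[0,0,-0.33]},{"claw":0,"delta_pos":[0.165,-0.03,0],"rotation":[0,0,-0.495]},{"claw":0,"delta_pos":[0.22,-0.04,0],"rotation":[0,0,-0.66]},{"claw":0,"delta_pos":[0.275,-0.05,0],"rotation":[0,0,-0.825]},{"claw":0,"delta_pos":[0.33,-0.063,0],"rotation":[0,0,-0.99]},{"claw":0,"delta_pos":[0.331,-0.063,0],"rotation":[0,0,-0.99]},{"claw":0,"delta_pos":[0.331,-0.063,0],"rotation":[0,0,-0.99]}]'
python3 - <<'E'
from h import *
step(caddy(-215,90),Rtilt(yaw,np.pi/4))
E
```

```text
clock: 1.15
eef_pos: [489.2, -327.1, 204.8]
eef_rot: [-3.141, -0.001, 1.374]
wrist_force: [-0.2, -0.7, -0.2]
finger_gap: 17.5
clock 1.15 pos [ 489.224 -327.06   204.795] rpy [-3.141 -0.001  1.374] j [-0.652  0.387  1.406  0.     1.35  -0.455] F [-0.153 -0.652 -0.197]
delta_m [-0.  0. -0.] rotvec [-0.001  0.785 -0.001]
```

```bash
python3 -m pendant '[{"claw":0,"delta_pos":[0,0,0],"rotation":[0,0.157,0]},{"claw":0,"delta_pos":[0,0,0],"rotation":[0,0.314,0]},{"claw":0,"delta_pos":[0,0,0],"rotation":[0,0.471,0]},{"claw":0,"delta_pos":[0,0,0],"rotation":[0,0.628,0]},{"claw":0,"delta_pos":[0,0,0],"rotation":[0,0.785,0]},{"claw":0,"delta_pos":[0,0,0],"rotation":[0,0.785,0]},{"claw":0,"delta_pos":[0,0,0],"rotation":[0,0.785,0]}]'
python3 - <<'E'
from h import *
step(caddy(-175,-17),Rtilt(yaw,np.pi/4))
import cv2
for n in ["top","side","wrist"]: cv2.imwrite(f"pics/{n}1.png",manip.camera(n)[:,:,::-1])
E
```

```text
clock: 2.02
eef_pos: [488.9, -327.5, 205.2]
eef_rot: [-3.141, -0.782, 1.372]
wrist_force: [-0.2, 0.1, 1.6]
finger_gap: 0.6
clock 2.025 pos [ 488.945 -327.524  205.198] rpy [-3.141 -0.782  1.372] j [-0.904  0.668  1.169  0.588  1.829 -0.708] F [-0.155  0.055  1.59 ]
delta_m [-0.047  0.001  0.105] rotvec [ 0.001  0.003 -0.002]
```

View pics/side1.png

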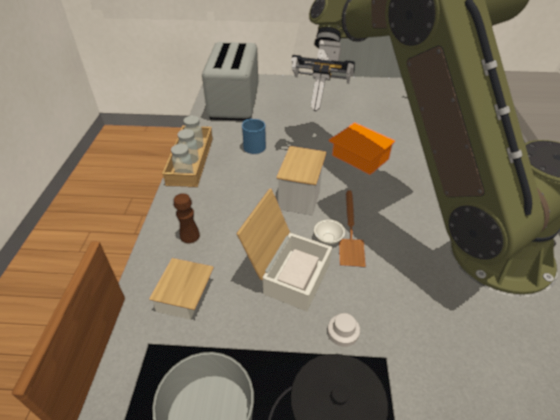

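View pics/wrist1.png

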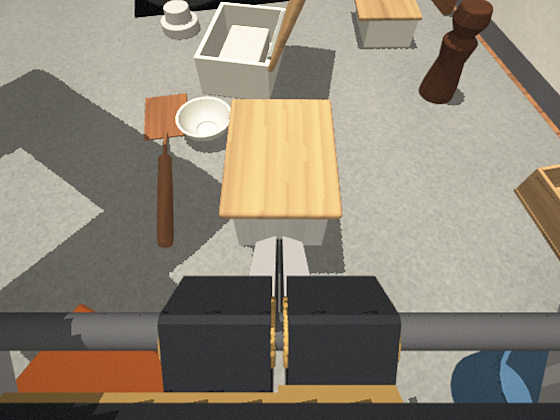

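View pics/top1.png

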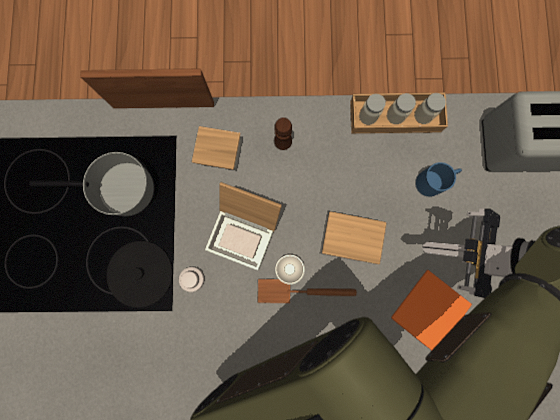

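The wrist view shows the caddy lid square ahead, with its free edge from (220,214) to (341,216) and the closed fingers centred on it. I'll check that edge against my estimate before going in.

```bash
cat >> h.py <<'E'
def wray(s,u,v,z):
    m=manip.camera_model("wrist"); R0=Rn.from_euler("xyz",s["eef_rot"]).as_matrix(); T=np.array(m["T_tool_cam"])
    d=R0@T[:3,:3]@np.array([(u-m["cx"])/m["fx"],-(v-m["cy"])/m["fy"],-1.0]); o=s["eef_pos"]+R0@T[:3,3]
    return o+d*(z-o[2])/d[2]
E
python3 - <<'E'
from h import *
s=manip.read_state()
for p in [(220,213),(341,214),(232,100),(330,99)]:
    w=wray(s,*p,124); print(w,"s",(w-H)@U,"lat",(w-H)@np.array([-U[1],U[0],0]))
E
```

```text
[ 453.569 -243.751  124.   ] s -140.17737717204167 lat 51.646785181390584
[ 556.595 -265.282  124.   ] s -141.25338668179077 lat -53.599297945435055
[ 481.734 -104.648  124.   ] s 1.7476277588337197 lat 51.0819160950684
[ 586.225 -123.864  124.   ] s 3.2272701617445443 lat -55.15062725775641
```

The wrist view agrees with the estimate to within 1.5 mm (edge at s = -140.5). Now I'll move down to beside and below the edge.

```bash
python3 -m pendant '[{"claw":0,"delta_pos":[-0.016,0,0.035],"rotation":[0,0.003,0]},{"claw":0,"delta_pos":[-0.032,0.001,0.07],"rotation":[0,0.003,0]},{"claw":0,"delta_pos":[-0.047,0.001,0.105],"rotation":[0,0.003,0]},{"claw":0,"delta_pos":[-0.047,0.001,0.105],"rotation":[0,0.003,0]},{"claw":0,"delta_pos":[-0.047,0.001,0.105],"rotation":[0,0.003,0]}]'
python3 - <<'E'
from h import *
step(caddy(-138,-16.5),Rtilt(yaw,np.pi/4))
import cv2
for n in ["side","wrist"]: cv2.imwrite(f"pics/{n}2.png",manip.camera(n)[:,:,::-1])
a=cv2.imread("pics/side2.png")[50:250,220:420]; b=cv2.imread("pics/wrist2.png")
cv2.imwrite("pics/c2.png",np.hstack([cv2.resize(a,(400,400)),cv2.resize(b[80:400],(400,400))]))
E
```

```text
clock: 2.8
eef_pos: [498.9, -287.7, 100.1]
eef_rot: [3.138, -0.784, 1.377]
wrist_force: [0.3, 0.9, 0.1]
finger_gap: 0.4
clock 2.8 pos [ 498.937 -287.668  100.105] rpy [ 3.138 -0.784  1.377] j [-0.855  0.734  1.321  0.594  1.623 -0.796] F [0.323 0.887 0.128]
delta_m [ 0.025 -0.001  0.027] rotvec [0.002 0.001 0.002]
```

View pics/c2.png

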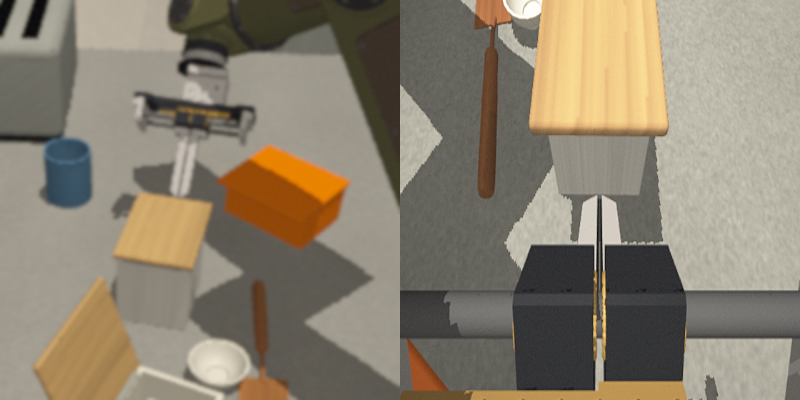

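The finger is beside and below the overhang: the side view has the fingertip at (180,190), and the wrist view has it under the lid edge's centre line. Next I'll catch the edge and lift it slightly, then check.

```bash
python3 -m pendant '[{"claw":0,"delta_pos":[0.009,-0.001,0.010],"rotation":[0.002,0.001,0.002]},{"claw":0,"delta_pos":[0.018,-0.001,0.020],"rotation":[0.002,0.001,0.002]},{"claw":0,"delta_pos":[0.027,-0.001,0.029],"rotation":[0.002,0.001,0.002]},{"claw":0,"delta_pos":[0.032,-0.001,0.025],"rotation":[0.002,0.001,0.002]},{"claw":0,"delta_pos":[0.038,-0.001,0.020],"rotation":[0.002,0.001,0.002]},{"claw":0,"delta_pos":[0.049,-0.001,0.011],"rotation":[0.002,0.001,0.002]},{"claw":0,"delta_pos":[0.061,-0.001,0.004],"rotation":[0.002,0.001,0.002]},{"claw":0,"delta_pos":[0.061,-0.001,0.004],"rotation":[0.002,0.001,0.002]}]'
python3 - <<'E'
from h import *
e=lambda t,r=140.5:r*np.array([-np.cos(t),np.sin(t)])
off=np.array([-8*.707+15*.707,-8*.707-15*.707])
step(caddy(*(e(.3)+off)),Rtilt(yaw,np.pi/4))
import cv2
for n in ["side","wrist"]: cv2.imwrite(f"pics/{n}3.png",manip.camera(n)[:,:,::-1])
a=cv2.imread("pics/side3.png")[50:250,220:420]; b=cv2.imread("pics/wrist3.png")
cv2.imwrite("pics/c3.png",np.hstack([cv2.resize(a,(400,400)),cv2.resize(b[80:400],(400,400))]))
E
```

```text
clock: 3.9
eef_pos: [507.1, -242.5, 141.7]
eef_rot: [3.139, -0.784, 1.376]
wrist_force: [0.5, -2.3, 0.7]
finger_gap: 0.5
clock 3.9 pos [ 507.141 -242.531  141.654] rpy [ 3.139 -0.784  1.376] j [-0.799  0.63   1.389  0.623  1.624 -0.733] F [ 0.474 -2.29   0.723]
delta_m [-0.001 -0.001  0.   ] rotvec [0.001 0.002 0.001]
```

View pics/c3.png

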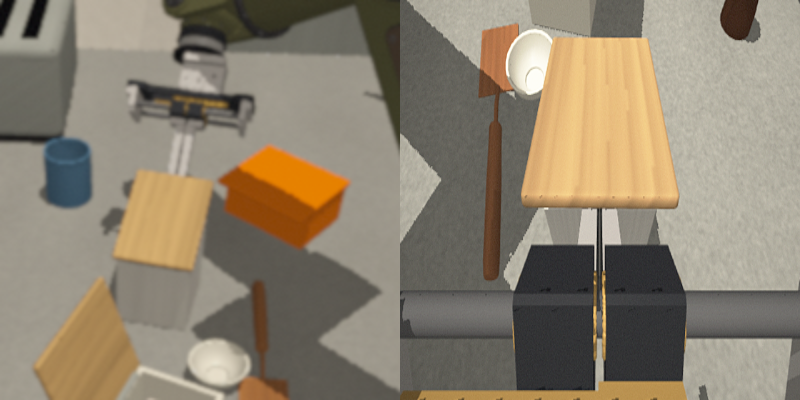

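The lid is rising (edge at (180,173) in the side crop) and the box has not moved. I'll work out the rest of the arc.

```bash
cat >> h.py <<'E'
def arc(t,d=15,R=140.5):
    e=lambda r:r*np.array([-np.cos(t),np.sin(t)])
    if t<=np.pi/4: p=e(R)+np.array([(-8+d)*.707,(-8-d)*.707])
    else: p=e(R-d)+np.array([-8*.707,-8*.707])
    return caddy(*p)
def table(ts):
    s=manip.read_state(); R0=Rn.from_euler("xyz",s["eef_rot"]).as_matrix()
    for t in ts: print(t,(R0.T@(arc(t)-s["eef_pos"])/1000).round(4))
E
python3 -c "
from h import *
table([.4,.5,.6,.7,.78,.9,1.0,1.1,1.2,1.3,1.4,1.5,1.6,1.7,1.8,1.85])"
```

```text
0.4 [ 0.012 -0.    -0.006]
0.5 [ 0.025 -0.    -0.011]
0.6 [ 0.039 -0.    -0.014]
0.7 [ 0.053 -0.    -0.016]
0.78 [ 0.064 -0.    -0.017]
0.9 [ 0.079 -0.    -0.016]
1.0 [ 0.092 -0.    -0.014]
1.1 [ 0.104 -0.    -0.011]
1.2 [ 0.116 -0.    -0.006]
1.3 [ 0.127 -0.    -0.001]
1.4 [ 0.138 -0.     0.006]
1.5 [ 0.147 -0.     0.014]
1.6 [ 0.156 -0.     0.023]
1.7 [ 0.165 -0.     0.032]
1.8 [ 0.172 -0.     0.043]
1.85 [ 0.175 -0.     0.048]
```

```bash
python3 -m pendant '[{"claw":0,"delta_pos":[0.012,0,-0.006],"rotation":[0,0,0]},{"claw":0,"delta_pos":[0.025,0,-0.011],"rotation":[0,0,0]},{"claw":0,"delta_pos":[0.039,0,-0.014],"rotation":[0,0,0]},{"claw":0,"delta_pos":[0.053,0,-0.016],"rotation":[0,0,0]},{"claw":0,"delta_pos":[0.064,0,-0.017],"rotation":[0,0,0]},{"claw":0,"delta_pos":[0.079,0,-0.016],"rotation":[0,0,0]},{"claw":0,"delta_pos":[0.092,0,-0.014],"rotation":[0,0,0]},{"claw":0,"delta_pos":[0.104,0,-0.011],"rotation":[0,0,0]},{"claw":0,"delta_pos":[0.116,0,-0.006],"rotation":[0,0,0]},{"claw":0,"delta_pos":[0.116,0,-0.006],"rotation":[0,0,0]}]'
python3 - <<'E'
from h import *
table([1.2,1.3,1.4,1.5,1.6,1.7,1.75,1.8])
import cv2
for n in ["side","wrist"]: cv2.imwrite(f"pics/{n}4.png",manip.camera(n)[:,:,::-1])
a=cv2.imread("pics/side4.png")[50:250,220:420]; b=cv2.imread("pics/wrist4.png")
cv2.imwrite("pics/c4.png",np.hstack([cv2.resize(a,(400,400)),cv2.resize(b,(400,400))]))
E
```

```text
clock: 5.25
eef_pos: [522.1, -165.4, 227.0]
eef_rot: [3.141, -0.785, 1.376]
wrist_force: [-0.7, -0.3, -0.7]
finger_gap: 0.5
1.2 [-0.001 -0.    -0.   ]
1.3 [ 0.01  -0.     0.005]
1.4 [ 0.021 -0.     0.012]
1.5 [ 0.03 -0.    0.02]
1.6 [ 0.04  -0.     0.028]
1.7 [ 0.048 -0.     0.038]
1.75 [ 0.051 -0.     0.043]
1.8 [ 0.055 -0.     0.048]
```

View pics/c4.png

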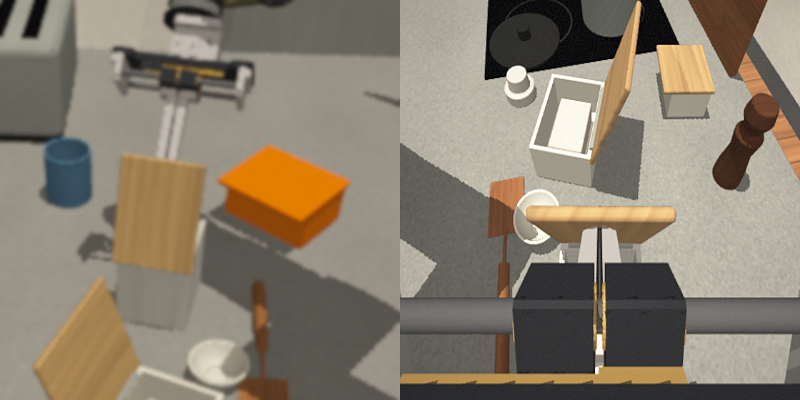

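The lid is at about 1.2 rad (edge at (160,158) in the side crop), with the fingertip on its inner face. The box is where it was. Now I'll carry the lid past the balance point.

```bash
python3 -m pendant '[{"claw":0,"delta_pos":[0.010,0,0.005],"rotation":[0,0,0]},{"claw":0,"delta_pos":[0.021,0,0.012],"rotation":[0,0,0]},{"claw":0,"delta_pos":[0.030,0,0.020],"rotation":[0,0,0]},{"claw":0,"delta_pos":[0.040,0,0.028],"rotation":[0,0,0]},{"claw":0,"delta_pos":[0.048,0,0.038],"rotation":[0,0,0]},{"claw":0,"delta_pos":[0.055,0,0.048],"rotation":[0,0,0]},{"claw":0,"delta_pos":[0.057,0,0.051],"rotation":[0,0,0]},{"claw":0,"delta_pos":[0.057,0,0.051],"rotation":[0,0,0]},{"claw":0,"delta_pos":[0.057,0,0.051],"rotation":[0,0,0]}]'
python3 - <<'E'
from h import *
step(caddy(-60,180),Rtilt(yaw,np.pi/4))
import cv2
for n in ["side","wrist"]: cv2.imwrite(f"pics/{n}5.png",manip.camera(n)[:,:,::-1])
a=cv2.imread("pics/side5.png")[50:250,220:420]; b=cv2.imread("pics/wrist5.png")
cv2.imwrite("pics/c5.png",np.hstack([cv2.resize(a,(400,400)),cv2.resize(b,(400,400))]))
E
```

```text
clock: 6.48
eef_pos: [536.8, -91.6, 230.6]
eef_rot: [-3.141, -0.785, 1.374]
wrist_force: [-0.8, 0.4, 0.1]
finger_gap: 0.3
clock 6.475 pos [536.824 -91.592 230.599] rpy [-3.141 -0.785  1.374] j [-0.574  0.397  1.52   0.717  1.575 -0.506] F [-0.79   0.402  0.111]
delta_m [-0.015 -0.    -0.106] rotvec [ 0.001  0.001 -0.001]
```

View pics/c5.png

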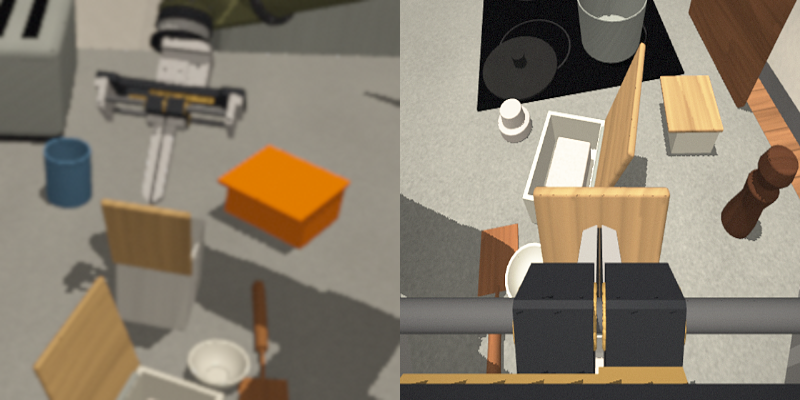

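The caddy lid is past upright and leaning back (its top edge runs from (105,203) to (192,215) in the side crop). The force is about zero. I'll back away up the finger axis.

```bash
python3 -m pendant '[{"claw":0,"delta_pos":[-0.003,0,-0.03],"rotation":[0,0,0]},{"claw":0,"delta_pos":[-0.006,0,-0.06],"rotation":[0,0,0]},{"claw":0,"delta_pos":[-0.01,0,-0.1],"rotation":[0,0,0]},{"claw":0,"delta_pos":[0.01,0,-0.14],"rotation":[0,0,0]},{"claw":0,"delta_pos":[0.01,0,-0.14],"rotation":[0,0,0]}]'
python3 - <<'E'
from h import *
import cv2
bh=np.array([568.8,87.7,65]); bu=np.array([np.cos(-.378),np.sin(-.378),0])
step(np.r_[(bh+bu*95)[:2],320],Rtilt(1.193,0))
for n in ["side","top"]: cv2.imwrite(f"pics/{n}6.png",manip.camera(n)[:,:,::-1])
a=cv2.imread("pics/side6.png")[130:330,200:400]; b=cv2.imread("pics/top6.png")[140:340,200:400]
cv2.imwrite("pics/c6.png",np.hstack([cv2.resize(a,(400,400)),cv2.resize(b,(400,400))]))
E
```

```text
clock: 7.2
eef_pos: [519.1, -183.1, 339.3]
eef_rot: [3.135, -0.782, 1.377]
wrist_force: [0.2, 0.9, -0.7]
finger_gap: 0.1
clock 7.2 pos [ 519.069 -183.107  339.277] rpy [ 3.135 -0.782  1.377] j [-0.716  0.396  1.266  0.694  1.855 -0.449] F [ 0.171  0.887 -0.668]
delta_m [0.169 0.089 0.196] rotvec [-0.066 -0.781  0.172]
```

View pics/c6.png

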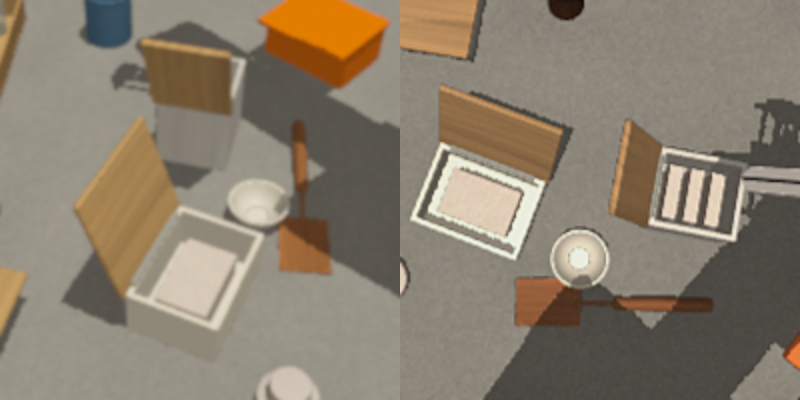

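The caddy lid now leans open by itself (side crop (140,40)–(230,110), top crop (620,170)) with the tool clear. Next I'll go over to behind the butter lid.

```bash
python3 -m pendant '[{"claw":0,"delta_pos":[0.021,0.011,0.024],"rotation":[-0.008,-0.098,0.022]},{"claw":0,"delta_pos":[0.042,0.022,0.049],"rotation":[-0.017,-0.195,0.043]},{"claw":0,"delta_pos":[0.063,0.033,0.073],"rotation":[-0.025,-0.293,0.065]},{"claw":0,"delta_pos":[0.085,0.045,0.098],"rotation":[-0.033,-0.39,0.086]},{"claw":0,"delta_pos":[0.106,0.056,0.122],"rotation":[-0.041,-0.488,0.108]},{"claw":0,"delta_pos":[0.127,0.067,0.147],"rotation":[-0.05,-0.586,0.129]},{"claw":0,"delta_pos":[0.148,0.078,0.171],"rotation":[-0.058,-0.683,0.15]},{"claw":0,"delta_pos":[0.169,0.089,0.196],"rotation":[-0.066,-0.781,0.172]},{"claw":0,"delta_pos":[0.169,0.089,0.196],"rotation":[-0.066,-0.781,0.172]},{"claw":0,"delta_pos":[0.169,0.089,0.196],"rotation":[-0.066,-0.781,0.172]}]'
python3 - <<'E'
from h import *
import cv2
bh=np.array([568.8,87.7,65]); bu=np.array([np.cos(-.378),np.sin(-.378),0])
step(np.r_[(bh+bu*95)[:2],165],Rtilt(1.193,0))
for n in ["side","wrist"]: cv2.imwrite(f"pics/{n}7.png",manip.camera(n)[:,:,::-1])
a=cv2.imread("pics/side7.png")[30:330,130:430]; b=cv2.imread("pics/wrist7.png")
cv2.imwrite("pics/c7.png",np.hstack([cv2.resize(a,(400,400)),cv2.resize(b,(400,300)).copy() if 0 else cv2.resize(b,(400,400))]))
E
```

```text
clock: 8.55
eef_pos: [656.4, 53.9, 315.9]
eef_rot: [-3.135, -0.001, 1.195]
wrist_force: [-0.3, -0.6, 0.2]
finger_gap: 0.5
clock 8.55 pos [656.352  53.887 315.87 ] rpy [-3.135 -0.001  1.195] j [0.025 0.517 0.97  0.004 1.66  0.401] F [-0.299 -0.551  0.229]
delta_m [-0.001  0.002  0.151] rotvec [-0.007 -0.001  0.002]
```

View pics/c7.png

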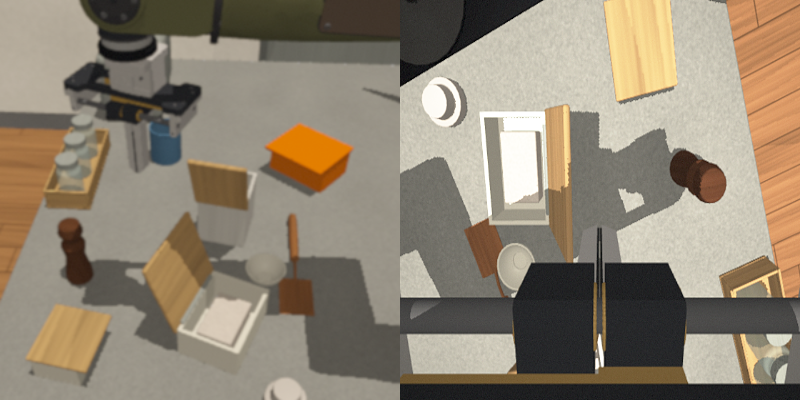

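```bash
python3 - <<'E'
from h import *
s=manip.read_state()
bh=np.array([568.8,87.7,65]); bu=np.array([np.cos(-.378),np.sin(-.378),0]); bv=np.array([-bu[1],bu[0],0])
for p in [(238,110),(241,275)]:
    w=wray(s,*p,190); print(w,(w-bh)@bu,(w-bh)@bv)
t=s["eef_pos"]; print("tip",(t-bh)@bu,(t-bh)@bv)
E
```

```text
[652.58 140.85 190.  ] 58.249739658046884 80.31772293543928
[594.903  -0.784 190.   ] 56.916547249543505 -72.60348699539658
tip 94.20954062725274 -0.06422142368559
```

The outer lid edge measures 57–58 mm behind the hinge, against 58 expected. The fingertip has about 24 mm clearance, so I can descend behind it.

```bash
python3 -m pendant '[{"claw":0,"delta_pos":[-0.001,0.002,0.04],"rotation":[-0.007,0,0]},{"claw":0,"delta_pos":[-0.001,0.002,0.08],"rotation":[-0.007,0,0]},{"claw":0,"delta_pos":[-0.001,0.002,0.12],"rotation":[-0.007,0,0]},{"claw":0,"delta_pos":[-0.001,0.002,0.151],"rotation":[-0.007,0,0]},{"claw":0,"delta_pos":[-0.001,0.002,0.151],"rotation":[-0.007,0,0]}]'
python3 - <<'E'
from h import *
import cv2
bh=np.array([568.8,87.7,65]); bu=np.array([np.cos(-.378),np.sin(-.378),0])
step(np.r_[(bh-bu*8)[:2],165],Rtilt(1.193,0))
for n in ["side","wrist"]: cv2.imwrite(f"pics/{n}8.png",manip.camera(n)[:,:,::-1])
a=cv2.imread("pics/side8.png")[30:330,130:430]; b=cv2.imread("pics/wrist8.png")
cv2.imwrite("pics/c8.png",np.hstack([cv2.resize(a,(400,400)),cv2.resize(b,(400,400))]))
E
```

```text
clock: 9.28
eef_pos: [656.1, 50.6, 164.1]
eef_rot: [-3.14, -0.0, 1.192]
wrist_force: [0.4, 0.8, 0.5]
finger_gap: 0.3
clock 9.275 pos [656.066  50.645 164.051] rpy [-3.14  -0.     1.192] j [0.021 0.576 1.225 0.001 1.342 0.4  ] F [0.437 0.787 0.506]
delta_m [ 0.002 -0.103 -0.001] rotvec [-0.002 -0.    -0.001]
```

View pics/c8.png

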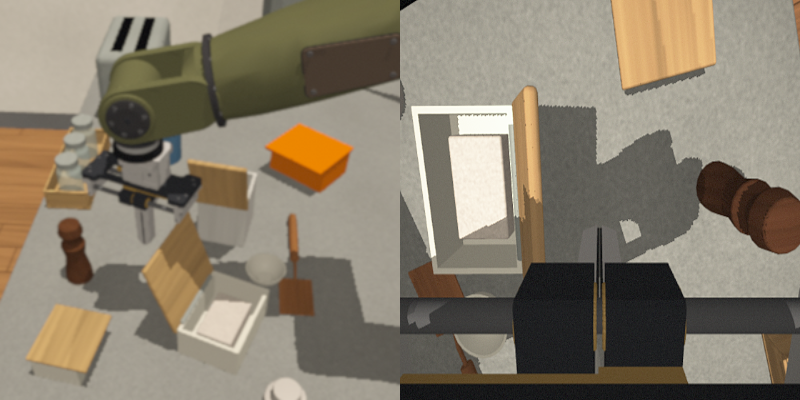

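The fingers now stand behind the butter lid: (600,260) in the wrist view, with the lid's outer face at (540,150) and a gap in between. The caddy lid is still open. Push forward.

```bash
python3 -m pendant '[{"claw":0,"delta_pos":[0.002,-0.015,0],"rotation":[0,0,0]},{"claw":0,"delta_pos":[0.002,-0.027,0],"rotation":[0,0,0]},{"claw":0,"delta_pos":[0.002,-0.037,0],"rotation":[0,0,0]},{"claw":0,"delta_pos":[0.002,-0.047,0],"rotation":[0,0,0]},{"claw":0,"delta_pos":[0.002,-0.057,0],"rotation":[0,0,0]},{"claw":0,"delta_pos":[0.002,-0.067,0],"rotation":[0,0,0]},{"claw":0,"delta_pos":[0.002,-0.077,0],"rotation":[0,0,0]},{"claw":0,"delta_pos":[0.002,-0.087,0],"rotation":[0,0,0]},{"claw":0,"delta_pos":[0.002,-0.095,0],"rotation":[0,0,0]},{"claw":0,"delta_pos":[0.002,-0.103,0],"rotation":[0,0,0]}]'
python3 - <<'E'
from h import *
import cv2
for n in ["side","wrist"]: cv2.imwrite(f"pics/{n}9.png",manip.camera(n)[:,:,::-1])
a=cv2.imread("pics/side9.png")[30:330,130:430]; b=cv2.imread("pics/wrist9.png")
cv2.imwrite("pics/c9.png",np.hstack([cv2.resize(a,(400,400)),cv2.resize(b,(400,400))]))
E
```

```text
clock: 10.62
eef_pos: [562.1, 91.2, 167.1]
eef_rot: [3.139, -0.002, 1.192]
wrist_force: [-0.1, 0.3, -0.2]
finger_gap: 0.5
```

View pics/c9.png

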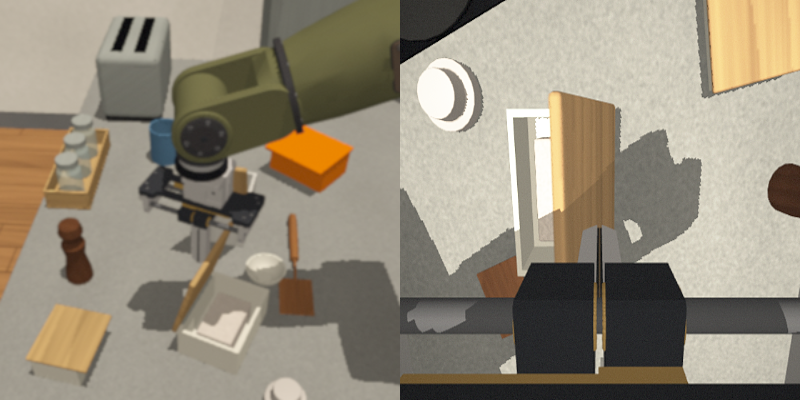

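The butter lid has gone past upright and is falling forward. I'll hold, then rise straight up.

```bash
python3 -m pendant '[{"claw":0,"delta_pos":[0,0,0],"rotation":[0,0,0]},{"claw":0,"delta_pos":[0,0,0],"rotation":[0,0,0]},{"claw":0,"delta_pos":[0,0,0],"rotation":[0,0,0]},{"claw":0,"delta_pos":[0,0,0],"rotation":[0,0,0]},{"claw":0,"delta_pos":[0,0,-0.02],"rotation":[0,0,0]},{"claw":0,"delta_pos":[0,0,-0.05],"rotation":[0,0,0]},{"claw":0,"delta_pos":[0,0,-0.08],"rotation":[0,0,0]},{"claw":0,"delta_pos":[0,0,-0.11],"rotation":[0,0,0]},{"claw":0,"delta_pos":[0,0,-0.14],"rotation":[0,0,0]},{"claw":0,"delta_pos":[0,0,-0.14],"rotation":[0,0,0]}]'
python3 - <<'E'
from h import *
import cv2
for n in ["side","top","wrist"]: cv2.imwrite(f"pics/{n}10.png",manip.camera(n)[:,:,::-1])
a=cv2.imread("pics/side10.png")[30:330,130:430]; b=cv2.imread("pics/top10.png")[100:340,170:470]
cv2.imwrite("pics/c10.png",np.hstack([cv2.resize(a,(400,400)),cv2.resize(b,(400,400))]))
E
```

```text
clock: 11.98
eef_pos: [562.1, 91.2, 309.2]
eef_rot: [3.135, -0.004, 1.193]
wrist_force: [0.3, 0.2, 0.2]
finger_gap: 0.7
```

View pics/c10.png

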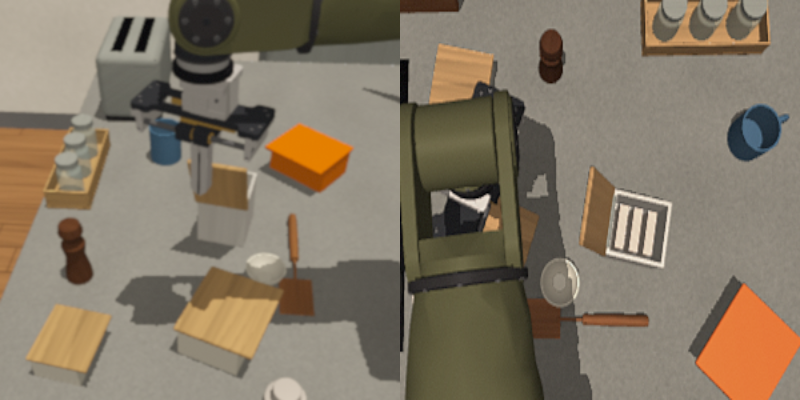

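The butter lid looks shut: (175,320)–(282,295) in the side crop. I'll measure its corners, and compare both boxes' positions with the start.

```bash
python3 - <<'E'
from h import *
import cv2
a=cv2.imread("pics/side0.png"); b=cv2.imread("pics/side10.png")
f=lambda i:cv2.resize(i[130:320,240:400],None,fx=2.5,fy=2.5,interpolation=cv2.INTER_CUBIC)
cv2.imwrite("pics/c11.png",np.hstack([f(a),f(b)]))
# predicted lid corners, shut and slightly ajar
bu=np.array([np.cos(-.378),np.sin(-.378),0]); bv=np.array([-bu[1],bu[0],0])
bh=np.array([568.8,87.7,65.])
for t in [0,.15]:
    print(t,[np.round((np.array(proj("side",bh-bu*(135*np.cos(t)+9*np.sin(t)*-1*-1*0)+bv*v+np.array([0,0,135*np.sin(t)+9*np.cos(t)])))-[240,130])*2.5+[400,0],0) for v in(-79,79)])
E
```

```text
0 [array([658., 291.]), array([597., 420.])]
0.15 [array([659., 277.]), array([597., 405.])]
```

View pics/c11.png

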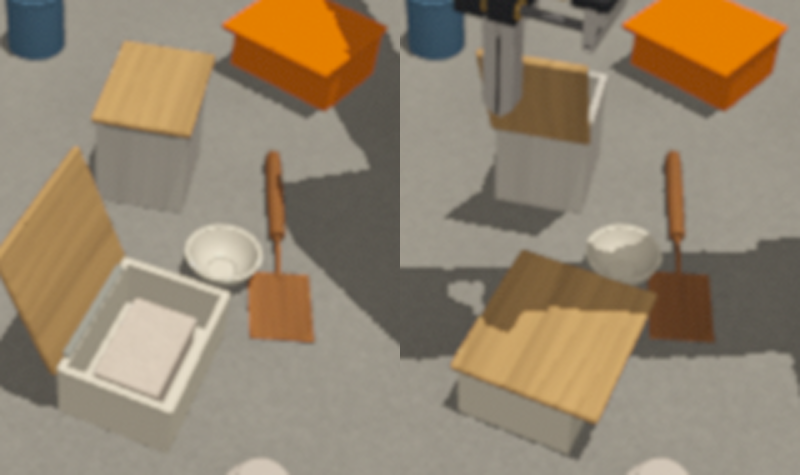

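The shut lid's front corners, at (656,291) and (597,420), match the prediction for angle 0 ((658,291) and (597,420)). The box bases, dish and spatula are where they started, and the tool is clear. I'll hand the job in.

```bash
python3 -c "
from cell import manip
print(manip.sign_off(), manip.read_state()['clock'])"
```

```text
the job is handed in; nothing more can be done
the job is handed in; nothing more can be done
```

Both lids are as you asked, and the job was handed in at about 12 s, well inside the 58 s limit.

- **Tea caddy (first):** I carried the lid round its hinge with closed fingers leaning 45° under its edge. It passed upright, and with the tool clear it stayed leaning back open on its own.
- **Butter box (second):** I pushed the lid of the larger white box forward from behind with the outside of the fingers, and it fell shut. Its front corners match the shut position to about 2 pixels in the enlarged crop.

At the last look, both boxes, the salt dish and the spatula were where they started. The tool was clear and the wrist force was near zero, never above about 2.5 N in the readings after each move. No check failed. I judged the caddy lid's final angle by eye rather than measuring it, and did not re-measure the objects away from the boxes. The arm partly hid the final top view.

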